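Slide the covered pan to the heating place and read its temperature

TASK

Slide the covered pan by its knob along the sample warmer, never lifting or tipping it, from the blue-framed place into the red-framed one, gently but fully up against the yellow stop so that the stop's red feeler is pushed in; keep it on the lane's centre line and leave it there. Then pick up the white thermometer, aim its lens squarely at the black spot on the pan's sloping cover from about 6 cm away, without touching the pan, and hold it steady for two seconds. Stand the thermometer upright on its blue mat again, and leave everything else where it is.

Things in the scene. Friction and masses are not known exactly. Their poses are not given: they have to be found in the camera images.
- warmer: Fixed white warmer with steel top, 200 (x) x 560 (y) x 45 mm high. Origin: centre of underside. Lane along its y axis at x = 0. Blue frame y = 70 to 265 mm, red frame y = -170 to 50 mm. Lamp bar along y above the lane: x = 10 to 60, z = 215 to 240 mm, on 14 mm posts at x = 35, y = +-268. It blocks an upright gripper: take the knob with the tool leaning 35 to 40 degrees back to -x.
- rail: Steel rail 16 x 540 x 12 mm on the far edge of the warmer (warmer x = 85 mm). Origin: centre of underside. On it is clamped a yellow stop: an arm 20 mm thick, 32 mm high, reaching over the lane to warmer x = -25 mm. Its face towards the pan looks to +y and lies anywhere from warmer y = -150 to -80 mm: not reported, to be seen or felt. 
- feeler (a joint): Red sprung feeler (16 mm diameter, about 0.5 N when fully in) that stands 8 mm out of the stop's +y face on the lane's centre line, 15 mm above the warmer's top. Metres pushed in: 0 = free, 0.008 = flush with the stop's face.
- pan: Round covered steel pan, about 0.6 kg, loose. Origin: centre of underside; z up. Radius 60 mm up to z = 25 mm, then a conical cover to radius 34 mm at z = 47 mm, a flat top and a black knob: 36 (pan x) x 18 (pan y) mm, z = 47 to 82 mm. Pinch the knob across its 18 mm.
- spot: Matt black measuring spot, 24 mm diameter, fixed on the pan's conical cover on the pan's -x side, at (-48, 0, 38) mm in the pan's frame. Origin: centre of its face; its z axis is the outward normal, leaning 40 degrees from vertical towards the pan's -x.
- mat: Fixed blue mat 100 x 100 x 4 mm. Origin: centre of its underside.
- thermometer: White infrared thermometer standing upright on its lens hood, 0.18 kg. Origin: centre of underside = the lens; it looks along its own -z. Black hood 52 mm diameter, z = 0 to 18 mm; above it a white body 32 x 32 mm up to z = 105 mm with a yellow band. Grip the body near z = 75 mm.
- tube_rack: Yellow wire rack with red-capped tubes, 76 (x) x 136 (y) x 103 mm high; leave alone. Origin: centre of its underside.
- bottle: Amber bottle, 60 mm diameter, 130 mm high; leave alone. Origin: centre of its underside.
- beaker: Glass beaker, 70 mm diameter, 90 mm high; leave alone. Origin: centre of its underside.
- tip_box: White box with blue lid, 80 x 120 x 56 mm high; leave alone. Origin: centre of its underside.
- well_plate: White well plate 86 x 128 x 14 mm high; leave alone. Origin: centre of its underside.
- timer: Grey timer 60 x 70 x 22 mm high; leave alone. Origin: centre of its underside.
Mind the look-alikes: they are no part of the job. What is shaped like the thermometer but turquoise is not meant. What is shaped like the pan but turquoise is not meant.

How it is judged:
By the outcome, as a careful person would: the job done as asked, in the order asked, and still so for the second after the job is handed in, with the robot touching nothing.
It also fails if it takes over 69 s, if anything falls off the work surface, if the arm or the gripper's body presses on something with over 40 N, if the wrist force passes 120 N, or if a joint passes its speed limit or range.

ROBOT

A 6-joint arm with a two-finger parallel gripper is mounted at the origin on the work surface. World frame = base frame: x ahead of the robot, y to its left, z up, the work surface at z = 0. Lengths are in m, angles in degrees, forces in N, time in s.
With the tool pointing down it reaches from about 0.25 to 0.775 m from the base axis. Payload 4 kg.
Tool frame: the origin (TCP) lies between the finger pads; the fingertips stand 11 mm ahead of it and the grasp point (between the pads) lies 8 mm behind it (bot.tip_reach is the distance from the TCP to the fingertips, in m); z points along the fingers, y is the line along which they close (so a half turn about z gives the same grasp; the last joint's range is limited). The gripper opens to 94 mm and grips with 3 to 60 N. Pads are 16 mm wide; open, the fingers measure 119 mm over their backs; the gripper's body (75 mm by 177 mm) begins 78 mm behind the grasp point.
Start: joints at [-5.907, 4.996, 78.535, -0, 96.463, -5.907], TCP at [0.55, -0, 0.217] pointing down, gripper open.
Joint ranges: [-177.83, 177.83], [-43.37, 116.18], [15.69, 146.23], [-61.86, 241.86], [9.47, 152.12], [-147.06, 147.06]. Speed limits (degrees/s): [159.86, 159.86, 180, 180, 180, 180].

INTERFACE

Orientations are given as a 3x3 rotation matrix whose columns are the frame's x, y, z axes.
In Python, from plant import bot, camera, camera_params gives the robot as it stands. The module is installed in compiled form; this text tells all that it offers. Calls block until the motion is done:
- bot.move_pose(position, orientation): joint-space move of the TCP to a pose.
- bot.move_straight(position, rate=0.15, frame=None, stop_force=None): straight line of the TCP; frame=None keeps the orientation; rate is the mean speed in m/s. With stop_force (N) it stops when the force on the tool has changed by that much, and returns True; else False.
- bot.set_joints(angles): joint-space move.
- bot.command_gripper(opening, squeeze=None): opening from 0.0 (shut) to 1.0 (fully open); squeeze is the grip in N (None keeps the last); returns when the fingers have stopped.
- bot.hold(seconds).
- bot.solve_ik(position, orientation): joint angles nearest the present ones, or None.
- bot.sense(): the state.
- camera(name): name is "scene" or "side" or "wrist"; returns the picture (480x640x3 uint8, red, green, blue); there is no depth.
- camera_params(name): a dict with "fx", "fy", "cx", "cy" (pixels), "R" (3x3) and "t" (3): a world point X has camera coordinates R X + t. Camera axes: x right, y down, z forward; pixel columns grow to the right and rows downward; lengths in m; the calibration is good to about 2 mm. The wrist camera is an equidistant fisheye: a pixel r from the principal point sees the ray r / f radians off the axis. A picture is of the moment at which its call begins: read the wrist's pose just before it. camera_params takes no time and is no camera call; for the wrist camera it gives the pose at the moment of the call.
A pose or a line that the arm cannot do raises bot.PlanningError and nothing moves.
- bot.hand_in(): hands the job in; it is judged then, once.
The state is a dict: "time_s": time; "joint_positions": joint angles; "joint_vel": joint speeds; "effort": joint torques, N m; "ee_pos": TCP position; "tool_rot": TCP orientation; "ft_force": force on the tool from outside, world axes, zero at the start; "torque": the same for the moment, N m; "finger_gap": opening from 0.0 (shut) to 1.0 (fully open); "gripper_force": force on a finger pad.
Only numpy, scipy, OpenCV 4.12 (cv2) and the standard library are available. Lean on these libraries where they do the work, as an engineer would, in place of code of your own. Each camera call takes 0.05 s, during which the arm holds its last target. There are 200 camera calls.

## Working session

There is one attempt and no reset: what is moved stays moved. The work goes in short steps, each a Python script; the robot and the scene stay as the last script left them, time stands still between calls to the robot, and variables do not carry over. Pictures are saved under pics/ and viewed, at most 13 in all, crops included, and the job is handed in when it is done.

```bash
mkdir -p pics
python3 - <<'E'
from plant import bot,camera,camera_params
import cv2,numpy as np
for n in ("scene","side","wrist"):
    im=camera(n);cv2.imwrite(f"pics/{n}0.png",im[:,:,::-1]);p=camera_params(n)
    print(n,p["fx"],p["fy"],p["cx"],p["cy"],np.round(p["R"],3).tolist(),np.round(p["t"],3))
s=bot.sense();print(s["time_s"],s["tool_rot"],bot.tip_reach)
E
```

```text
scene 464.05155124493723 464.05155124493723 318.5470512137239 238.3116161073594 [[-0.289, 0.957, 0.004], [0.602, 0.185, -0.777], [-0.744, -0.223, -0.63]] [ 0.148 -0.249  1.464]
side 579.5094688280535 579.5094688280535 315.9411200709759 241.95177370396323 [[-0.976, -0.219, 0.003], [-0.162, 0.712, -0.684], [0.148, -0.668, -0.73]] [0.471 0.143 1.555]
wrist 371.64829954431775 371.64829954431775 326.36713908578946 244.41528469935653 [[1.0, -0.0, -0.001], [0.0, -0.971, 0.239], [-0.001, -0.239, -0.971]] [-0.551 -0.025  0.39 ]
0.15 [[-5.71004000e-05  9.99998604e-01 -1.66969658e-03]
 [ 9.99999982e-01  5.74057491e-05  1.82829651e-04]
 [ 1.82925246e-04 -1.66968611e-03 -9.99998589e-01]] 0.011
```

View pics/scene0.png

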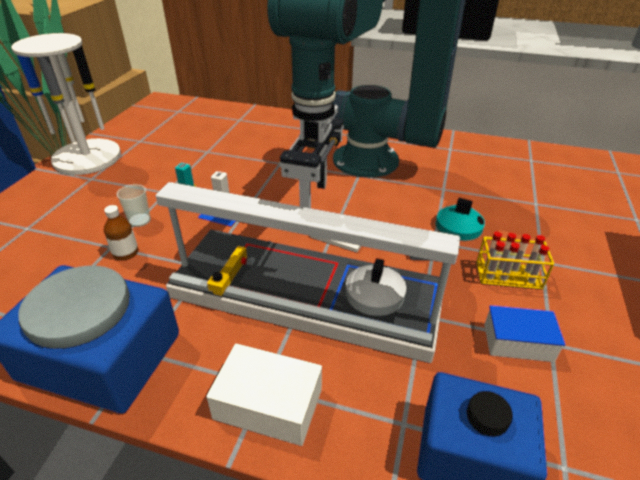

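View pics/side0.png

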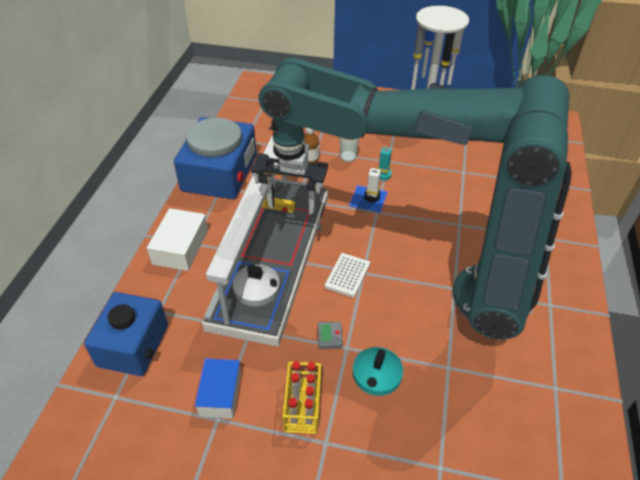

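View pics/wrist0.png

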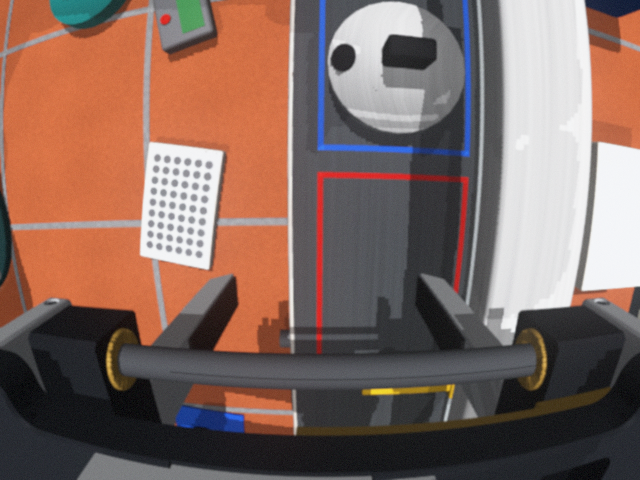

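The wrist view shows the pan (knob ≈(409,50), spot ≈(343,57)), both frames, and the stop's yellow top edge at ≈(410,390). The mat is cut off at (210,418). In the scene view the thermometer is at (220,182), and in the side view it is at (374,183).

```bash
cat > h.py <<'E'
import numpy as np,cv2
from plant import bot,camera,camera_params
def ray(p,uv,fish):
    uv=np.atleast_2d(np.asarray(uv,float)); d=(uv-[p["cx"],p["cy"]])/[p["fx"],p["fy"]]
    if fish:
        r=np.linalg.norm(d,axis=1,keepdims=True)+1e-12
        c=np.hstack([d/r*np.sin(r),np.cos(r)])
    else: c=np.hstack([d,np.ones((len(d),1))])
    R=np.array(p["R"]); return -R.T@np.array(p["t"]), c@R
def onz(p,uv,z,fish=False):
    o,d=ray(p,uv,fish); return o+d*((z-o[2])/d[:,2])[:,None]
def masks(im):
    h=cv2.cvtColor(im,cv2.COLOR_RGB2HSV);H,S,V=h[...,0],h[...,1],h[...,2]
    return dict(blue=(H>105)&(H<125)&(S>140)&(V>70),red=((H<5)|(H>172))&(S>170)&(V>90),
      yellow=(H>20)&(H<32)&(S>150)&(V>90),dark=(V<45),white=(S<40)&(V>120))
def pts(m):
    y,x=np.nonzero(m);return np.c_[x,y].astype(float)
def box(m,x0,y0,x1,y1):
    o=np.zeros_like(m);o[y0:y1,x0:x1]=m[y0:y1,x0:x1];return o
def comp(m,seed=None):
    n,l,s,c=cv2.connectedComponentsWithStats(m.astype(np.uint8))
    i=1+np.argmax(s[1:,4]);return l==i,c[i],s[i]
E
python3 - <<'E'
from h import *
np.set_printoptions(precision=4,suppress=True)
im=cv2.imread("pics/wrist0.png")[:,:,::-1].copy();p=camera_params("wrist");m=masks(im)
print("cam",-np.array(p["R"]).T@p["t"])
for n,b in (("blue",(300,0,475,160)),("red",(310,165,475,360))):
    q=pts(box(m[n],*b));w=onz(p,q,.045,True)[:,:2]
    print(n,len(q),cv2.minAreaRect(w.astype(np.float32)*1000))
    for nm,s in (("left",(q[:,0]<324)),("right",q[:,0]>458)):
        s=s&(q[:,1]>20)&(q[:,1]<340)
        if n=="blue": s&=q[:,1]<140
        else: s&=q[:,1]>185
        ww=w[s];print(nm,s.sum(),np.polyfit(ww[:,1],ww[:,0],1),ww[:,0].mean(),ww[:,1].mean())
for nm,b,z in (("spot",(328,40,360,75),.083),("knob",(375,25,445,75),.127)):
    mm,c,s=comp(box(m["dark"],*b));print(nm,c,s,onz(p,c,z,True))
q=pts(box(m["yellow"],355,370,460,400));print(q.min(0),q.max(0))
for z in (.077,.045):print(onz(p,[[365,388],[452,388],[365,394],[452,394]],z,True))
for n in ("side","scene"):
    im=cv2.imread(f"pics/{n}0.png")[:,:,::-1].copy();p=camera_params(n);m=masks(im)
    if n=="side":
        q=pts(box(m["blue"],345,180,392,215));w=onz(p,q,.004)[:,:2]
        print("mat",cv2.minAreaRect(w.astype(np.float32)*1000))
        print(onz(p,[[372,203]],0.0),onz(p,[[375,170]],.105))
        mm,c,s=comp(box(m["dark"],240,260,262,280));print(c,onz(p,c,.12))
        mm,c,s=comp(box(m["dark"],264,274,285,292));print("spot",c,onz(p,c,.083))
    else: print(onz(p,[[220,176]],.105))
E
```

```text
cam [0.5511 0.0689 0.384 ]
blue 2536 ((615.265869140625, 152.34701538085938), (159.63876342773438, 143.9687957763672), 89.26387023925781)
left 656 [0.0052 0.5449] 0.5456389584275666 0.13612628527215653
right 652 [0.0125 0.6825] 0.6842936092202657 0.14532024683638892
red 1987 ((613.1586303710938, -39.51715850830078), (184.48764038085938, 142.99954223632812), 89.55379486083984)
left 732 [0.0124 0.5442] 0.5438186233310173 -0.03319903371062717
right 324 [-0.0005  0.6827] 0.6827388023586731 0.005251992380393009
spot [334.8571  54.8571] [334  53   3   4   7] [[0.5576 0.1519 0.083 ]]
knob [409.4719  58.5997] [383  39  53  30 587] [[0.6088 0.1392 0.127 ]]
[362. 385.] [454. 397.]
[[ 0.5894 -0.1543  0.077 ]
 [ 0.6817 -0.1607  0.077 ]
 [ 0.5897 -0.162   0.077 ]
 [ 0.6831 -0.1688  0.077 ]]
[[ 0.5933 -0.1776  0.045 ]
 [ 0.6953 -0.1846  0.045 ]
 [ 0.5938 -0.1861  0.045 ]
 [ 0.6968 -0.1936  0.045 ]]
mat ((383.9233703613281, -300.80810546875), (95.70824432373047, 94.26887512207031), 84.67713165283203)
[[ 0.3688 -0.2867  0.    ]] [[ 0.3726 -0.3196  0.105 ]]
[254.3333 271.5   ] [[0.6063 0.1568 0.12  ]]
spot [273.375  282.1875] [[0.5604 0.1508 0.083 ]]
[[ 0.3777 -0.3039  0.105 ]]
```

Run:
```python
import cv2,numpy as np
a=cv2.imread("pics/side0.png");b=cv2.imread("pics/scene0.png");w=cv2.imread("pics/wrist0.png")
f=lambda i,x,y,W,H,s:cv2.resize(i[y:y+H,x:x+W],None,fx=s,fy=s,interpolation=cv2.INTER_NEAREST)
top=np.hstack([f(a,340,140,60,75,4),f(a,225,250,60,75,4),f(b,190,160,60,75,4)])
bot=f(w,300,0,180,70,4)
cv2.imwrite("pics/crop.png",np.vstack([top,np.pad(bot,((0,0),(0,0),(0,0)))]))
```

```text
(no output)
```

View pics/crop.png

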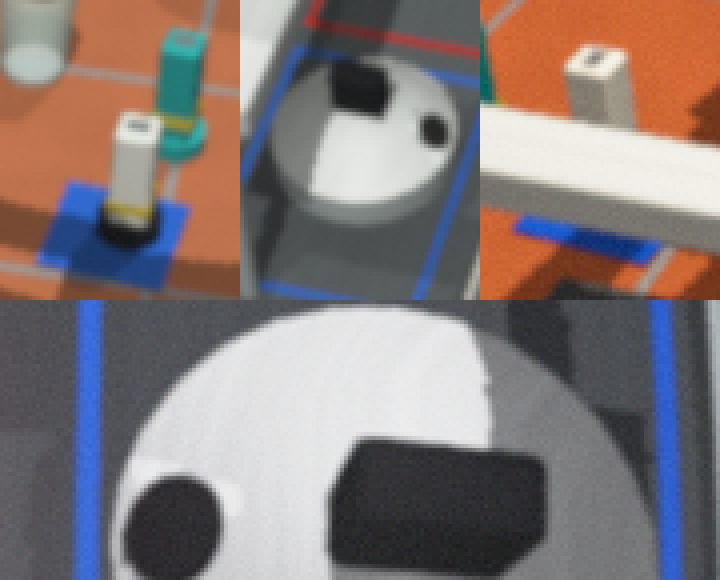

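The crop shows the pan's spot at wrist pixel ≈(343.5,57) and the knob on it. The white thermometer's top is at side (374.5,171) and scene (219,175). I'll take a closer view from above the pan.

Run:
```python
from h import *
np.set_printoptions(precision=4,suppress=True)
R=np.array([[0,1,0],[1,0,0],[0,0,-1.]])
bot.move_pose([.57,.08,.30],R)
p=camera_params("wrist");im=camera("wrist");cv2.imwrite("pics/w1.png",im[:,:,::-1])
import pickle;pickle.dump(p,open("w1.pkl","wb"))
print(bot.sense()["time_s"],bot.sense()["ft_force"])
m=masks(im)
n,l,s,c=cv2.connectedComponentsWithStats(m["dark"].astype(np.uint8))
for i in range(1,n):
    if 60<s[i,4]<5000: print(s[i],c[i],onz(p,c[i],.083,True)[0])
```

```text
0.7417 [ 0.1905 -0.449   0.6281]
[567   0  43  20 629] [589.5326   7.5707] [0.9068 0.3653 0.083 ]
[623   0  17  45 226] [631.3407  23.4735] [0.9883 0.3655 0.083 ]
[98 17 14  8 64] [104.6875  20.3438] [0.3075 0.328  0.083 ]
[ 73  34  26  30 601] [85.7338 49.0483] [0.2817 0.2956 0.083 ]
[  0 205  45  98 422] [ 29.     246.2701] [0.1624 0.051  0.083 ]
[   0  223   38   83 2064] [ 13.4695 269.1642] [0.1165 0.0165 0.083 ]
[ 417  281   48   71 1440] [438.725  321.8326] [ 0.7037 -0.0402  0.083 ]
[ 188  282   48   70 1393] [213.0101 323.2146] [ 0.4371 -0.0423  0.083 ]
```

View pics/w1.png

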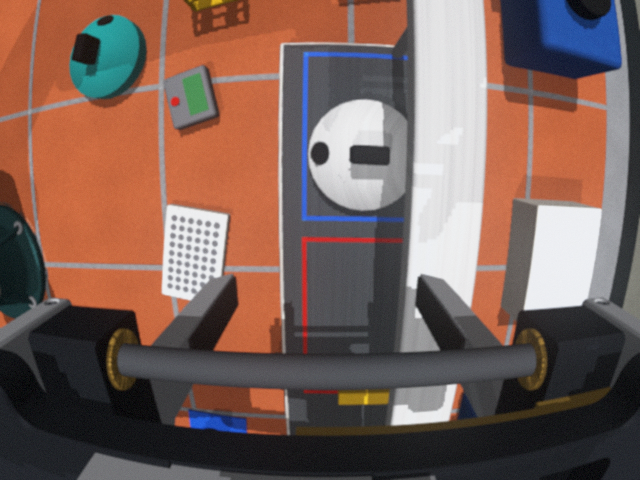

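The pan is seen from straight above: knob at ≈(370,155), spot at ≈(320,153), frames and warmer left edge clear. The stop's yellow top is at (363,397).

Run:
```python
from h import *
import pickle
np.set_printoptions(precision=4,suppress=True)
im=cv2.imread("pics/w1.png")[:,:,::-1].copy();p=pickle.load(open("w1.pkl","rb"));V=im.max(2);m=masks(im)
print("cam",-np.array(p["R"]).T@p["t"])
mm,c,s=comp(box(V<75,308,138,332,168));print("spot",c,s,onz(p,c,.083,True))
mm,c,s=comp(box(V<75,342,140,396,170));print("knob",c,s,onz(p,c,.127,True))
q=onz(p,pts(mm),.127,True)[:,:2];print(cv2.minAreaRect((q*1000).astype(np.float32)))
for n,b in (("blue",(298,45,404,225)),("red",(298,232,404,330))):
    q=pts(box(m[n],*b));w=onz(p,q,.045,True)[:,:2]
    print(n,cv2.minAreaRect((w*1000).astype(np.float32)),w.min(0),w.max(0))
    s=q[:,0]<312;s&=(q[:,1]>65)&(q[:,1]<208)|(q[:,1]>245);print(np.polyfit(w[s,1],w[s,0],1),w[s].mean(0))
q=pts(box(m["white"],308,95,404,215)); hull=cv2.convexHull(onz(p,q,.045+.025,True)[:,:2].astype(np.float32)*1000)
h=hull[:,0];h=h[h[:,0]<640]
A=np.c_[2*h,np.ones(len(h))];x=np.linalg.lstsq(A,(h**2).sum(1),rcond=None)[0];print("pan circle",x[:2],np.sqrt(x[2]+x[0]**2+x[1]**2))
q=pts(box(m["yellow"],325,380,395,410));print(q.min(0),q.max(0));print(onz(p,[[q[:,0].min(),q[:,1].min()],[q[:,0].max(),q[:,1].min()]],.077,True),onz(p,[[363,q[:,1].min()]],.045,True))
```

```text
cam [0.5712 0.1488 0.4675]
spot [319.637  152.9259] [312 143  16  21 270] [[0.5642 0.1503 0.083 ]]
knob [369.6186 154.7302] [351 146  39  19 645] [[0.6105 0.1489 0.127 ]]
((610.7844848632812, 148.8640899658203), (15.954310417175293, 34.966121673583984), 88.63887786865234)
blue ((601.841796875, 170.44503784179688), (195.94053649902344, 116.63369750976562), 89.66303253173828) [0.543  0.0724] [0.6596 0.2685]
[0.0115 0.5442] [0.5462 0.1689]
red ((570.987060546875, 20.174163818359375), (164.29931640625, 83.50763702392578), 45.71724319458008) [ 0.5416 -0.0659] [0.6582 0.0533]
[0.0081 0.5442] [ 0.5441 -0.0122]
pan circle [610.9454 149.428 ] 60.15372285691874
[338. 390.] [388. 404.]
[[ 0.586  -0.1384  0.077 ]
 [ 0.6504 -0.1404  0.077 ]] [[ 0.6218 -0.1626  0.045 ]]
```

```bash
cat >> h.py <<'E'
def tool(yaw,lean,sgn=1):
    """tool leaning back to -x (of a frame yawed by yaw), closing along that frame's y"""
    c,s=np.cos(np.radians(yaw)),np.sin(np.radians(yaw));W=np.array([[c,-s,0],[s,c,0],[0,0,1]])
    l=np.radians(lean);z=np.array([np.sin(l),0,-np.cos(l)]);y=np.array([0,sgn,0.])
    return W@np.c_[np.cross(y,z),y,z]
def tcp(g,R): return np.asarray(g)+.008*R[:,2]   # TCP for a wanted grasp point
xc=lambda y:.6135+.0098*y
E
python3 - <<'E'
from h import *
np.set_printoptions(precision=4,suppress=True)
g=np.array([.609,.149,.116])
for sg in (1,-1):
    R=tool(-1.5,37,sg);q=bot.solve_ik(tcp(g,R),R);print(sg,q)
    for gg in ([xc(-.08),-.08,.116],): print(bot.solve_ik(tcp(gg,R),R))
    for t in ([.374,-.31,.085],):
        Rd=tool(0,0,sg);print(" th",bot.solve_ik(tcp(t,Rd),Rd))
E
```

```text
1 [ 13.2057  -3.3263 107.4964 -13.5928  40.5449 -67.7507]
[ -18.0041   -5.695   109.6834   15.0582   41.1526 -114.7646]
 th [ -46.3456    0.9358   98.937    -0.       80.1272 -136.3456]
-1 [ 13.2057  -3.3263 107.4964 -13.5928  40.5449 112.2493]
[-18.0041  -5.695  109.6834  15.0582  41.1526  65.2354]
 th [-46.3456   0.9358  98.937   -0.      80.1272  43.6544]
```

Run:
```python
from h import *
np.set_printoptions(precision=4,suppress=True)
R=tool(-1.5,37,-1);g=np.array([.609,.149,.116]);z=R[:,2]
bot.command_gripper(.55,10)
bot.move_pose(tcp(g-.12*z,R),R)
s=bot.sense();print(s["time_s"],s["ft_force"],s["ee_pos"]-tcp(g-.12*z,R))
print(bot.move_straight(tcp(g,R),.08,stop_force=6))
s=bot.sense();print(s["time_s"],s["ft_force"],s["ee_pos"]-tcp(g,R))
p=camera_params("wrist");im=camera("wrist");cv2.imwrite("pics/w2.png",im[:,:,::-1])
```

```text
3.2167 [ 0.01   -0.0819  0.4676] [ 0.0004 -0.      0.0006]
False
4.8667 [ 0.6479 -0.5466 -0.0721] [0.0002 0.0001 0.0008]
```

View pics/w2.png

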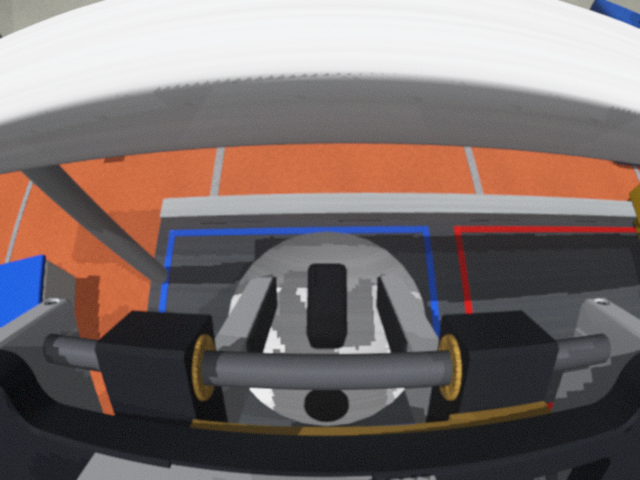

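The knob sits centred between the open fingers at ≈(327,305), with nothing touched. I'll grip it and slide.

Run:
```python
from h import *
np.set_printoptions(precision=4,suppress=True)
R=tool(-1.5,37,-1);off=np.array([-.002,0,.116])
s0=bot.sense()["ft_force"]
bot.command_gripper(0,15);s=bot.sense();print("grip",s["time_s"],s["finger_gap"],s["gripper_force"],s["ft_force"])
def go(y,rate,sf=None):
    r=bot.move_straight(tcp(np.array([xc(y),y,0])+off,R),rate,stop_force=sf)
    s=bot.sense();print(y,r,s["time_s"],s["ft_force"],s["ee_pos"]-tcp(np.array([xc(y),y,0])+off,R));return r
go(.10,.05)
go(.0,.06,12)
y=.0
while y>-.085:
    y-=.005
    go(y,.02)
    if abs(bot.sense()["ft_force"][1]-s0[1])>6 : break
    if y<-.012 and y<-.012: break
p=camera_params("wrist");im=camera("wrist");cv2.imwrite("pics/w3.png",im[:,:,::-1])
im=camera("side");cv2.imwrite("pics/s3.png",im[:,:,::-1])
```

```text
grip 5.5333 0.18896222686478856 14.992899298667908 [-0.232  -0.9137  0.3627]
0.1 False 6.6667 [-0.3999 -1.3549  0.017 ] [ 0.     -0.0006  0.    ]
0.0 False 8.4833 [-1.3566  2.3259  1.454 ] [-0.     -0.0001  0.    ]
-0.005 False 8.8833 [0.3426 2.8854 0.8137] [0. 0. 0.]
-0.01 False 9.2833 [0.6947 3.0452 0.4062] [ 0.     -0.0002  0.    ]
-0.015 False 9.6833 [0.043  3.1138 0.8966] [-0.     -0.0002 -0.    ]
```

View pics/w3.png

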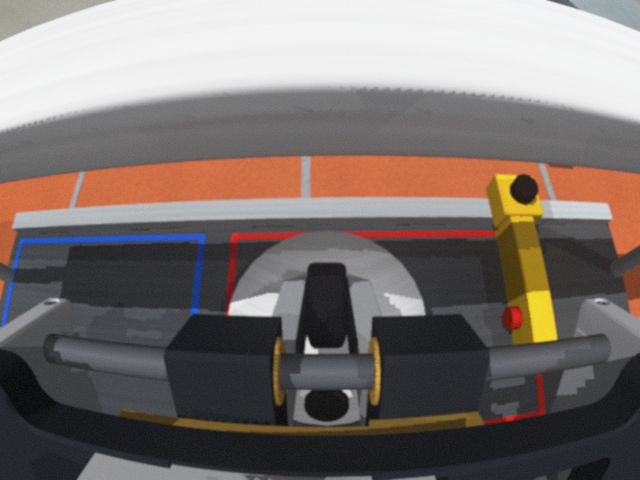

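The pan is well inside the red frame. The yellow stop is in view, with the red feeler tip at ≈(503,318).

Run:
```python
from h import *
np.set_printoptions(precision=4,suppress=True)
p=camera_params("wrist")
print(onz(p,[[502,318],[513,318]],.06,True), "face bottom far/near",onz(p,[[503,260],[517,330]],.045,True),onz(p,[[497,222],[522,300]],.077,True))
s0=bot.sense()
im=cv2.imread("pics/w3.png")[:,:,::-1].copy();m=masks(im)
q=pts(box(m["red"],495,300,527,336));print(q.min(0),q.max(0))
# lane check: frame far edge & pan
for u in ((100,238),(400,234),(460,234)):print("far frame",onz(p,[u],.045,True)[0]-[xc(onz(p,[u],.045,True)[0][1]),0,0])
```

```text
[[ 0.6118 -0.1319  0.06  ]
 [ 0.6111 -0.1405  0.06  ]] face bottom far/near [[ 0.6582 -0.1489  0.045 ]
 [ 0.6047 -0.1508  0.045 ]] [[ 0.6742 -0.1327  0.077 ]
 [ 0.6191 -0.1398  0.077 ]]
[503. 307.] [521. 328.]
far frame [0.0698 0.1671 0.045 ]
far frame [ 0.0684 -0.0704  0.045 ]
far frame [ 0.0679 -0.1169  0.045 ]
```

Run:
```python
from h import *
np.set_printoptions(precision=4,suppress=True)
R=tool(-1.5,37,-1);off=np.array([-.002,0,.116])
def go(y,rate,sf=None):
    r=bot.move_straight(tcp(np.array([xc(y),y,0])+off,R),rate,stop_force=sf)
    s=bot.sense();print(y,r,s["time_s"],s["ft_force"],"pan y",s["ee_pos"][1]-tcp(off,R)[1], s["torque"]);return r
go(-.065,.04,8)
go(-.090,.008,4)
bot.hold(.3);s=bot.sense();print(s["ft_force"],s["ee_pos"][1]-tcp(off,R)[1])
im=camera("wrist");cv2.imwrite("pics/w4.png",im[:,:,::-1])
p=camera_params("wrist")
q=pts(box(masks(im)["yellow"],430,160,560,350));
import pickle;pickle.dump(p,open("w4.pkl","wb"))
```

```text
-0.065 False 11.1833 [-0.7412  1.6191  1.2027] pan y -0.06524826278642062 [0.4657 0.2811 0.2974]
-0.09 True 13.35 [-0.4274  0.7574  2.5838] pan y -0.08353819505514531 [-0.0614  0.162  -0.0261]
[-0.9141 -2.7875  3.146 ] -0.08350525941066328
```

View pics/w4.png

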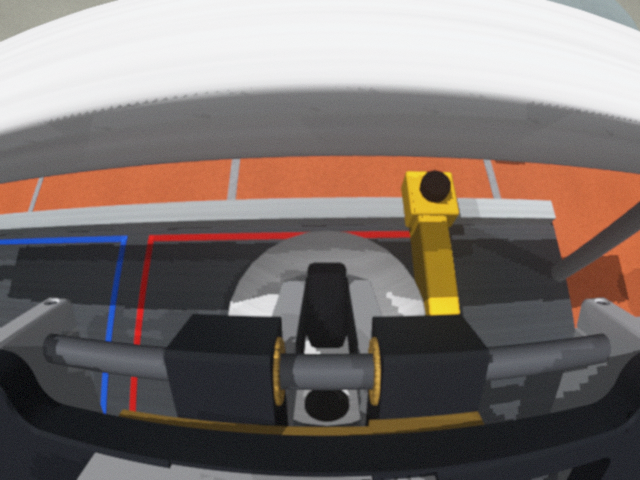

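The pan's rim appears to meet the stop's face at ≈(418,290). I'll check by pressing on in small steps.

Run:
```python
from h import *
np.set_printoptions(precision=3,suppress=True)
R=tool(-1.5,37,-1);off=np.array([-.002,0,.116]);y0=tcp(off,R)[1]
y=bot.sense()["ee_pos"][1]-y0
def fm():
    f=[]
    for _ in range(5): bot.hold(.03);f.append(bot.sense()["ft_force"])
    return np.mean(f,0)
f0=fm();print(f0)
for k in range(1,7):
    yy=y-.0007*k
    r=bot.move_straight(tcp(np.array([xc(yy),yy,0])+off,R),.01,stop_force=12)
    f=fm();s=bot.sense();print(k,r,f,"at",s["ee_pos"][1]-y0,s["time_s"],s["gripper_force"])
    if f[1]-f0[1]>9: break
```

```text
[-0.507 -4.504  3.259]
1 False [-1.362  1.712  3.425] at -0.08358803180028385 14.3833 15.01588985323906
2 False [-0.976  4.888  5.068] at -0.0836868398337638 14.8 15.014774948358536
```

The pan is firmly on the stop: the command advances while the tool does not, and the force rises to about 5 N. I'll relax, release, back out, and look from above at the pan and then the thermometer.

Run:
```python
from h import *
import pickle
np.set_printoptions(precision=4,suppress=True)
R=tool(-1.5,37,-1);off=np.array([-.002,0,.116]);y=-.0842
bot.move_straight(tcp(np.array([xc(y),y,0])+off,R),.01)
bot.command_gripper(.45)
z=R[:,2];g=np.array([xc(y),y,0])+off
bot.move_straight(tcp(g-.03*z,R),.06);bot.move_straight(tcp(g-.16*z,R),.2)
Rd=tool(0,0,-1)
bot.move_pose([.48,-.084,.32],Rd);bot.hold(.2)
p=camera_params("wrist");im=camera("wrist");cv2.imwrite("pics/w5.png",im[:,:,::-1]);pickle.dump(p,open("w5.pkl","wb"))
bot.command_gripper(.9)
bot.move_pose([.30,-.30,.30],Rd);bot.hold(.2)
p=camera_params("wrist");im=camera("wrist");cv2.imwrite("pics/w6.png",im[:,:,::-1]);pickle.dump(p,open("w6.pkl","wb"))
print(bot.sense()["time_s"])
a=cv2.imread("pics/w5.png");b=cv2.imread("pics/w6.png")
cv2.imwrite("pics/v56.png",np.hstack([cv2.resize(a[:400,120:520],(400,400)),cv2.resize(b[:400,120:520],(400,400))]))
```

```text
20.275
```

View pics/v56.png

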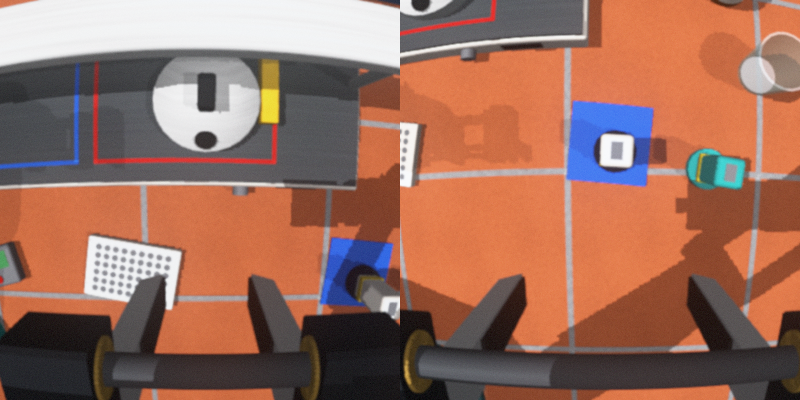

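In w5 the pan is against the stop, with knob at ≈(326,92) and spot at ≈(326,140). In w6 the thermometer's white top is at ≈(337,151) on the mat at ≈(331,143).

Run:
```python
from h import *
import pickle
np.set_printoptions(precision=4,suppress=True)
L=lambda n:(cv2.imread(f"pics/{n}.png")[:,:,::-1].copy(),pickle.load(open(n+".pkl","rb")))
im,p=L("w5");V=im.max(2);m=masks(im)
mm,c,s=comp(box(V<60,310,128,342,155));sp=onz(p,c,.083,True);print("spot",c,s,sp)
mm,c,s=comp(box(V<60,314,68,338,115));k=onz(p,c,.127,True);print("knob approx",c,s,k)
q=pts(box(m["white"],270,50,385,155));h=cv2.convexHull((onz(p,q,.07,True)[:,:2]*1000).astype(np.float32))[:,0]
h=h[h[:,0]<.6*1000];A=np.c_[2*h,np.ones(len(h))];x=np.linalg.lstsq(A,(h**2).sum(1),rcond=None)[0];print("circle",x[:2],np.sqrt(x[2]+x[0]**2+x[1]**2),"lane",xc(x[1]/1000))
q=pts(box(m["red"],210,155,400,165));w=onz(p,q,.045,True);print("near red edge x-xc",np.median(w[:,0]-xc(w[:,1])))
q=pts(box(m["yellow"],375,60,402,125));w=onz(p,[[q[:,0].min(),100]],.077,True);print("stop face top",w,"or",onz(p,[[q[:,0].min(),100]],.045,True))
im,p=L("w6");m=masks(im);print("cam",-np.array(p["R"]).T@p["t"])
mm,c,s=comp(box(m["white"],310,125,362,175));f=cv2.morphologyEx(mm.astype(np.uint8),cv2.MORPH_CLOSE,np.ones((15,15)))
q=pts(f>0);w=(onz(p,q,.105,True)[:,:2]*1000).astype(np.float32);print("top",q.mean(0),cv2.minAreaRect(w))
q=pts(box(m["blue"],285,95,380,195));w=(onz(p,q,.004,True)[:,:2]*1000).astype(np.float32);print("mat",cv2.minAreaRect(w))
```

```text
spot [325.0905 139.6857] [316 133  19  15 210] [[ 0.5656 -0.0825  0.083 ]]
knob approx [327.4074 101.5679] [319  87  15  23 162] [[ 0.6012 -0.0849  0.127 ]]
circle [612.5104 -83.0532] 60.153172797955506 lane 0.6126860790186852
near red edge x-xc -0.06948187888174573
stop face top [[ 0.6112 -0.1415  0.077 ]] or [[ 0.616  -0.1459  0.045 ]]
cam [ 0.3711 -0.2995  0.4685]
top [336.2552 150.1103] ((375.85760498046875, -308.95989990234375), (32.58426284790039, 32.873600006103516), 87.7770767211914)
mat ((386.1897277832031, -302.64984130859375), (98.4686050415039, 97.3586196899414), 85.02067565917969)
```

Run:
```python
from h import *
np.set_printoptions(precision=4,suppress=True)
T=np.array([.3759,-.309,.079]);Rd=tool(-2.2,0,-1);up=np.array([0,0,.13])
sp=np.array([.565,-.082,.083]);Ra=tool(-1.4,40,-1);n=-Ra[:,2]
print(bot.solve_ik(tcp(sp+n*.135,Ra),Ra),bot.solve_ik(tcp(sp+n*.215,Ra),Ra))
bot.command_gripper(.6,20)
bot.move_pose(tcp(T+up,Rd),Rd)
print(bot.move_straight(tcp(T,Rd),.08,stop_force=6),bot.sense()["ee_pos"]-tcp(T,Rd))
bot.command_gripper(0,20);s=bot.sense();print(s["finger_gap"]*94,s["gripper_force"],s["ft_force"])
bot.move_straight(tcp(T+up,Rd),.1);s=bot.sense();print(s["ft_force"],s["time_s"])
bot.move_pose(tcp(sp+n*.215,Ra),Ra);bot.hold(.3)
s=bot.sense();print(s["finger_gap"]*94,s["time_s"],s["ee_pos"]-tcp(sp+n*.215,Ra))
for c in("side","wrist"):cv2.imwrite(f"pics/{c}7.png",camera(c)[:,:,::-1])
a=cv2.imread("pics/side7.png")[100:400,180:480];b=cv2.imread("pics/wrist7.png")[100:400,180:480]
cv2.imwrite("pics/v7.png",np.hstack([cv2.resize(a,(400,400)),cv2.resize(b,(400,400))]))
```

```text
[-27.5862 -30.9494 120.5495  20.2217  55.1483  57.4708] [-33.4612 -40.3996 118.1974  21.5526  68.2516  56.0415]
False [ 0.0003 -0.0003  0.0006]
31.976702791051647 19.937195777893066 [ 0.0509 -0.1353  0.2473]
[ 0.543  -0.0948 -1.1338] 25.2
32.24728453522504 26.45 [ 0.0003 -0.0007 -0.0002]
```

View pics/v7.png

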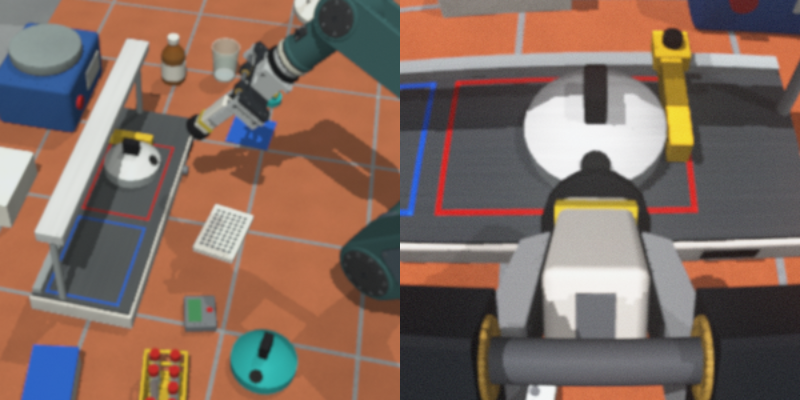

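The thermometer is held squarely and leans as planned. The spot at ≈(596,160) in the right half lies on its axis, and the pan is still on the stop. Next: approach, hold, and return.

Run:
```python
from h import *
np.set_printoptions(precision=4,suppress=True)
T=np.array([.3759,-.309,.079]);Rd=tool(-2.2,0,-1);up=np.array([0,0,.13])
sp=np.array([.565,-.082,.083]);Ra=tool(-1.4,40,-1);n=-Ra[:,2]
bot.move_straight(tcp(sp+n*.135,Ra),.08);bot.hold(.5)
s=bot.sense();print(s["time_s"],s["ee_pos"]-tcp(sp+n*.135,Ra),s["tool_rot"][:,2]+n,s["ft_force"])
bot.hold(2.6)
bot.move_straight(tcp(sp+n*.215,Ra),.1)
bot.move_pose(tcp(T+up,Rd),Rd)
bot.move_straight(tcp(T+[0,0,.015],Rd),.12);bot.hold(.2)
r=bot.move_straight(tcp(T-[0,0,.002],Rd),.015,stop_force=2.5);s=bot.sense();print(r,s["ee_pos"]-tcp(T,Rd),s["ft_force"],s["time_s"])
```

```text
28.2 [-0.     -0.      0.0001] [ 0.0001 -0.0001  0.0001] [-0.0677 -0.0119 -1.8264]
True [-0.0001  0.0001  0.0001] [-0.0676 -0.4505  4.1973] 34.9167
```

Run:
```python
from h import *
T=np.array([.3759,-.309,.079]);Rd=tool(-2.2,0,-1)
bot.command_gripper(.6)
bot.move_straight(tcp(T+[0,0,.13],Rd),.08)
bot.move_pose([.30,-.30,.30],tool(0,0,-1));bot.hold(.5)
for c in("side","wrist"):cv2.imwrite(f"pics/{c}8.png",camera(c)[:,:,::-1])
a=cv2.imread("pics/side8.png")[100:400,180:480];b=cv2.imread("pics/wrist8.png")[:300,180:480]
cv2.imwrite("pics/v8.png",np.hstack([cv2.resize(a,(400,400)),cv2.resize(b,(400,400))]));print(bot.sense()["time_s"])
```

```text
38.4583
```

View pics/v8.png

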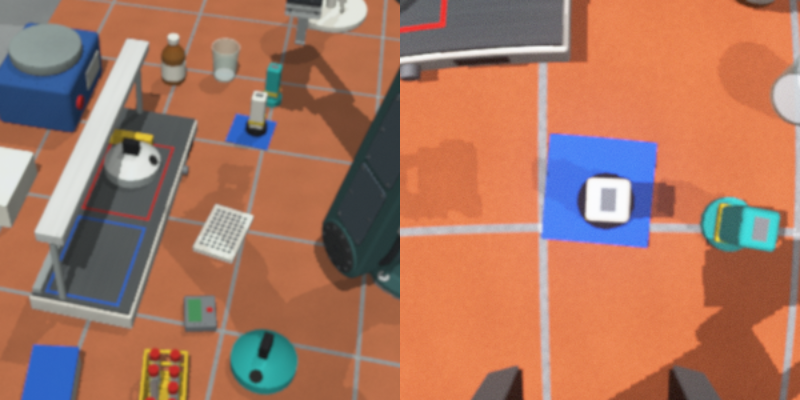

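The thermometer stands upright on the mat at ≈(608,200) in the right half. The pan rests on the stop at ≈(133,160) in the left half, and everything else is where it was.

```bash
python3 -c "
from plant import bot
print(bot.hand_in())"
```

```text
the job is handed in; nothing more can be done
None
```

The job is done and handed in, using about 38 s of robot time: the pan is against the stop on the lane's centre line, the spot was measured from about 6 cm for over two seconds, and the thermometer is upright on its mat; no verdict was returned, and I inferred that the feeler is pushed in from the contact force, not from seeing it.

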